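# Bolt the tube rack into its dock past a spring safety catch

### The job

Lock the pink tube rack into its metal dock: with one fingertip press the dock's spring safety catch (the wide ribbed plate) down, and keep it held down while the other fingertip pushes the bolt by its upright lug all the way home, so that its tongue stands in front of the rack. Then lift the fingers clear, so that the catch springs up behind the bolt. Only press and push: grip and lift nothing, and leave the rack and everything else standing where it is.

Things in the scene. Friction and masses are not known exactly. Their poses are not given: they have to be found in the camera images.
- dock: Fixed metal dock: stepped plate 10 mm thick, pink rack between low fences (32 mm high, y > -13, x > -4) at one end, bolt and catch at the other. Origin on the bench under the plate (it spans x -95..78, y -146..124 mm); y: the way the bolt slides home, within 0.4 rad of straight away from the robot; x: from catch plate to bolt; z up. 'Dock' positions below are in this frame, mm.
- lug_push (a point): Point on the bolt's upright steel lug (24 (x) x 10 (y) x 30 mm high): middle of its -y face, the one to push, 15 mm above its foot; dock (-24, -64, 39) while drawn back. The lug spans z 24 to 54 and stands on a flat bar 12 mm wide, top z = 24. Behind it the bar is free for 33 mm, then a staple (28 mm high) crosses it. A collar on the bar, top z = 26, reaches to x = -42.
- bolt (a joint): Travel of the bolt in m: 0 drawn back (start), 0.036 home at its stop. Slides along dock +y with about 1.5 N of friction and stays where left. The catch's tooth stops it at about 0.002 unless the catch is pressed 6 mm or more; beyond 0.031 the tooth can spring up again behind the bolt's collar; in between the collar keeps the catch down.
- catch_top (a point): Thumb plate of the spring safety catch, beside the bolt (on its left seen from the robot): flat ribbed steel, 34 (x) x 72 (y) x 4 mm, long side along the slide; this point is the centre of its top face. At the start at dock (-71, -62, 42); pressed fully, top at z = 32. Moves only up and down, stays level; may be pressed anywhere, and a fingertip slides along it easily.
- catch (a joint): How far the catch is pressed, in m: 0 up (sprung), 0.010 fully down at its stop. About 3 N to start, 7 N at the stop; it returns by itself. 6 to 9 mm is enough. Lug and plate centres are 47 mm apart across the slide, with an 18 mm gap between. Two fingertips level with the pressed plate (z = 32) are 6 mm above the collar, 8 mm above the bar and 22 mm below the lug's top.
- rack: Pink-topped tube rack, 82 x 122 x 59 mm, 90 g, loose in the dock, its long side along the dock's y; origin at the centre of its underside, at dock (28, 55, 10). Leave it.
- petri_dish: Clear culture plate, 89 mm across, 15 mm high, bystander; origin under its centre.
- bottle_blue_cap: Bottle with blue cap, 55 mm across, 102 mm high, bystander; origin under its centre.
- bottle_orange_cap: Bottle with orange cap, 55 mm across, 92 mm high, bystander; origin under its centre.
- tape_roll: Roll of green tape lying flat, 96 mm across, 19 mm high, bystander; origin under its centre.

How it is judged:
On the way, in this order (a step that is already met when the one before it is completed fails the run):
1. A fingertip presses the safety catch down while the bolt is still drawn back (value of joint catch above 0.0055 m and contact force between the fingers and catch above 1 N and value of joint bolt below 0.004 m), for 0.1 s.
2. The bolt is pushed along by its lug while the catch is held down by the other fingertip (value of joint bolt between 0.012 and 0.03 m and contact force between the fingers and bolt above 0.3 N and contact force between the fingers and catch above 0.5 N).
3. The bolt comes home with the catch still held down (value of joint bolt above 0.0315 m and value of joint catch above 0.004 m and contact force between the fingers and catch above 0.5 N).
At the end, for the whole second after the job is handed in: The bolt is home (31.5 mm or more of its 36 mm travel), the catch has sprung up behind it (within 1.5 mm of its top position), and the rack and the bystanders are within 20 mm of where they stood (value of joint bolt above 0.0315 m and value of joint catch below 0.0015 m and distance of each of rack, petri_dish, bottle_blue_cap, bottle_orange_cap, tape_roll from where it was at the start of the episode below 0.02 m); the robot touches nothing.
It fails at once if the rack is shifted more than 20 mm or lifted 10 mm (distance of rack from where it was at the start of the episode above 0.02 m or height (world z) of rack above 0.02 m).
It fails at once if a bystander is shifted more than 20 mm or lifted 10 mm (distance of any of petri_dish, bottle_blue_cap, bottle_orange_cap, tape_roll from where it was at the start of the episode above 0.02 m or height (world z) of any of petri_dish, bottle_blue_cap, bottle_orange_cap, tape_roll above 0.01 m).
It also fails if it takes over 32 s, if anything falls off the work surface, if the arm or the gripper's body presses on something with over 40 N, if the wrist force passes 120 N, or if a joint passes its speed limit or range.

### The arm

A 6-joint arm with a two-finger parallel gripper is mounted at the origin on the work surface; the furniture and walls round the work are solid. World frame = base frame: x ahead of the robot, y to its left, z up, the work surface at z = 0. Lengths are in m, angles in rad, forces in N, time in s.
With the tool pointing down it reaches from about 0.25 to 0.8 m from the base axis. Payload 8.5 kg.
Tool frame: the origin (TCP) lies midway between the tips of the shut fingers; the grasp point (between the pads) lies 19 mm behind it; x points along the fingers, y is the direction in which the jaws open and shut, and the axes are right-handed (so a half turn about x gives the same grasp; the last joint's range is limited). The gripper opens to 85 mm and grips with 20 to 120 N. Pads are 22 mm wide; open, the fingers measure 114 mm over their backs; the gripper's body (76 mm by 85 mm) begins 54 mm behind the grasp point. The pads swing forward as they close: fully open they stand 13 mm farther back than shut.
Start: joints at [1.345, 0.238, -0.013, 1.319, 0, 1.571], TCP at [0.118, 0.512, 0.231] pointing down, gripper open.
Joint ranges: [-2.66, 2.66], [-1.03, 1.9], [-1.14, 1.46], [-1.82, 2.27], [-1.45, 1.34], [-3.14, 3.14]. Speed limits (rad/s): [2.22, 2.22, 2.79, 3.14, 3.14, 3.14].

### API

Orientations are given as a unit quaternion [x, y, z, w].
In Python, from bench import env, cams, sign_off gives the robot as it stands.
- The arm moves only by the tool send_rows, never from a script. Its argument "deltas" is a list of rows, each a list of 3 entries, a list of its own where there are three numbers: the shift along the world's x, y, z in m, then the turn, a rotation vector about the world's x, y, z in degrees, then the closure in counts, from 0 (fully open) to 255 (shut). In form: [[[x, y, z], [rx, ry, rz], fingers], ...]. A call has 1 to 20 rows; each row shifts and turns the commanded pose from where the row before left it; what a row does not reach is not made up. A row lasts 1/12 s, in which the tool goes at most 41.7 mm and 7.16 degrees, less where a joint would pass 70% of its speed; a pose out of reach is approached as far as the arm can. A call is refused whole if a number of a shift passes 0.0417 or a number of a turn 7.16, either way. A call with a gripper value outside its range is refused whole. The fingers move at their own pace and stop on an object; the grip force is fixed at half the most. Time passes only in rows, so rows that do not move let the fingers close. It gives the time, the measured TCP pose, the force and the opening at its end, in the units of the state.
- env.read_state(): the state, without advancing time (a new reading comes with each control period).
- cams.grab_frame(name): name is "scene" or "top"; returns a dict with "image" (420x560x3 uint8, red, green, blue), "fx", "fy", "cx", "cy" (pixels), "k1" (the pictures are not rectified: a ray, as slopes to the right and down, at radius r is drawn at 1 + k1 r^2 times it, then the intrinsics apply), "extrinsics" (4x4, takes a point from world to camera coordinates). Camera axes: x right, y up, looking along -z (the intrinsics and any distortion apply to the point x, -y, -z); pixel columns grow to the right and rows downward; lengths in m; the calibration is good to about 2 mm. A picture is of the moment at which its call begins. There is no depth.
- sign_off(): hands the job in, once; it reports no verdict.
The state is a dict: "clock": time; "joint_positions": joint angles; "joint_velocities": joint speeds; "joint_efforts": joint torques, N m; "eef_pos": TCP position; "tool_rot": TCP orientation; "ft_force": force on the tool from outside, world axes, zero at the start; "wrist_torque": the same for the moment, N m; "gripper_width": opening from 0.0 (shut) to 1.0 (fully open).
Only numpy, scipy, OpenCV 4.12 (cv2) and the standard library are available. Lean on these libraries where they do the work, as an engineer would, in place of code of your own. Each camera call takes 0.05 s, during which the arm holds its last target. There are 200 camera calls.

## Working session

There is one attempt and no reset: what is moved stays moved. The work goes in short steps, Python scripts to look and compute and a tool call to move; the robot and the scene stay as the last step left them, time stands still between calls to the robot, and variables do not carry over. Pictures are saved under pics/ and viewed, on a budget of 10 in all, crops included, one or two more only if the job needs it, and the job is handed in when it is done.

Besides the shell and the picture viewer there is one more tool, called after "Request:" as name(argument=value, ...), one argument or row to a line, values as JSON. send_rows: Moves the arm, as the interface text tells. Its arguments: {"type":"object","properties":{"deltas":{"type":"array","items":{"type":"array"}}},"required":["deltas"]}

```bash
mkdir -p pics; ls
python3 - <<'E'
from bench import env,cams
import cv2
print(env.read_state())
for n in("scene","top"):
    f=cams.grab_frame(n); cv2.imwrite(f"pics/{n}0.png",f["image"][:,:,::-1])
    print(n,{k:v for k,v in f.items() if k!="image"})
E
```

```text
pics
{'clock': 0.0, 'joint_positions': array([ 1.34498663e+00,  2.38784730e-01, -1.42689255e-02,  1.31921934e+00,
       -1.99147352e-05,  1.57078499e+00]), 'joint_velocities': array([-0.00046659,  0.00050656,  0.00067365,  0.0008335 ,  0.00023886,
       -0.00086511]), 'joint_efforts': array([ 9.51068114e-05, -5.38768816e+01,  3.46439159e+01,  1.83385354e-02,
        2.94016891e-04, -2.99716156e-06]), 'eef_pos': array([0.11745439, 0.51124943, 0.23066986]), 'tool_rot': array([ 0.07914271,  0.70265673, -0.08018182,  0.70255308]), 'ft_force': array([0.25436643, 0.62516393, 0.06848958]), 'wrist_torque': array([-0.0084356 ,  0.07042156, -0.00589282]), 'gripper_width': 0.9982927742901971}
scene {'fx': 514.9774806783264, 'fy': 514.9774806783264, 'cx': 282.3381256438441, 'cy': 209.27040868444203, 'k1': -0.014354415883929465, 'extrinsics': array([[-0.80795504, -0.58920293,  0.0069684 ,  0.53981531],
       [ 0.27446672, -0.36585003,  0.88928161, -0.11060459],
       [-0.52141794,  0.72041215,  0.45730697, -0.9528035 ],
       [ 0.        ,  0.        ,  0.        ,  1.        ]])}
top {'fx': 385.61046020236574, 'fy': 385.61046020236574, 'cx': 287.6142914650138, 'cy': 203.26958661040425, 'k1': 0.017495206987759408, 'extrinsics': array([[-0.00819697, -0.9999512 ,  0.00551488,  0.20034928],
       [ 0.98069731, -0.00696143,  0.19540807, -0.54365035],
       [-0.19536015,  0.00701018,  0.98070652, -0.82614937],
       [ 0.        ,  0.        ,  0.        ,  1.        ]])}
```

View pics/top0.png

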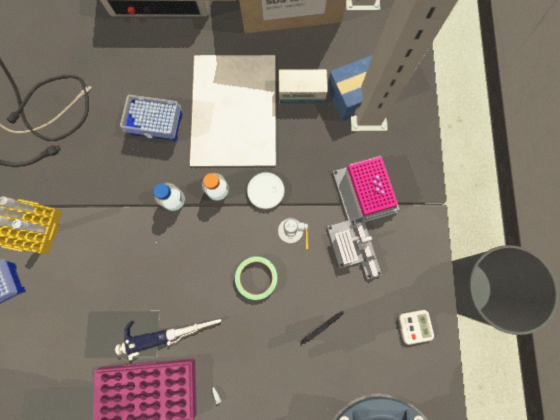

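View pics/scene0.png

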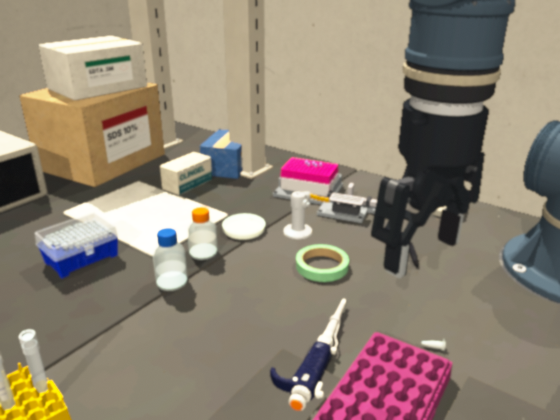

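The top view shows the dock at about (365,220), the pink rack at (372,186) and the ribbed plate at about (345,245). Next I'll enlarge both views around the dock.

```bash
cat > h.py <<'E'
import numpy as np,cv2
from bench import env,cams
def KD(f): return np.array([[f["fx"],0,f["cx"]],[0,f["fy"],f["cy"]],[0,0,1.]]),np.array([f["k1"],0,0,0.])
def RT(f):
    E=np.diag([1,-1,-1,1.])@f["extrinsics"]; return E[:3,:3],E[:3,3]
def proj(f,P):
    R,t=RT(f);K,D=KD(f)
    return cv2.projectPoints(np.array(P,float).reshape(-1,3),cv2.Rodrigues(R)[0],t,K,D)[0].reshape(-1,2)
def cast(f,uv,z):
    R,t=RT(f);K,D=KD(f)
    n=cv2.undistortPoints(np.array(uv,float).reshape(-1,1,2),K,D).reshape(-1,2)
    d=np.c_[n,np.ones(len(n))]@R; c=-R.T@t
    return c+d*((z-c[2])/d[:,2])[:,None]
def crop(f,x0,y0,w,h,s): return cv2.resize(np.ascontiguousarray(f["image"][y0:y0+h,x0:x0+w,::-1]),None,fx=s,fy=s,interpolation=cv2.INTER_CUBIC)
def d2w(o,th,p):
    p=np.array(p,float)/1000; a=th # dock y axis at angle a from world +x
    ey=np.array([np.cos(a),np.sin(a),0]); ex=np.array([np.sin(a),-np.cos(a),0])
    return np.array([*o,0])+p[...,0:1]*ex+p[...,1:2]*ey+p[...,2:3]*np.array([0,0,1.])
E
python3 - <<'E'
from h import *
a=crop(cams.grab_frame("top"),320,150,100,140,4); b=crop(cams.grab_frame("scene"),265,145,140,90,3)
c=np.zeros((560,800,3),np.uint8); c[:,:400]=a; c[:270,400-0:800]=b[:,:400]
cv2.imwrite("pics/crop.png",c)
f=cams.grab_frame("top");h=cv2.cvtColor(f["image"],cv2.COLOR_RGB2HSV)
m=cv2.inRange(h,(160,150,150),(178,255,255));m[250:]=0;m[:,:300]=0
cs=max(cv2.findContours(m,0,2)[0],key=cv2.contourArea)
bx=cv2.boxPoints(cv2.minAreaRect(cs));print(bx); w=cast(f,bx,.069);print(w,w.mean(0))
for i in range(4):
    e=w[(i+1)%4]-w[i];print(np.linalg.norm(e),np.arctan2(e[1],e[0]))
E
```

```text
[[347.60004 165.8    ]
 [380.90002 154.7    ]
 [397.5     204.49998]
 [364.2     215.59999]]
[[ 0.62823901  0.05864548  0.069     ]
 [ 0.65416669 -0.01879308  0.069     ]
 [ 0.53744443 -0.0494895   0.069     ]
 [ 0.51281626  0.02614588  0.069     ]] [0.5831666  0.00412719 0.069     ]
0.08166379075559149 -1.2477118664491211
0.12069116042044395 -2.8844288810559453
0.07954406187939904 1.8855861905134204
0.11991094633172343 0.27446408772503494
```

View pics/crop.png

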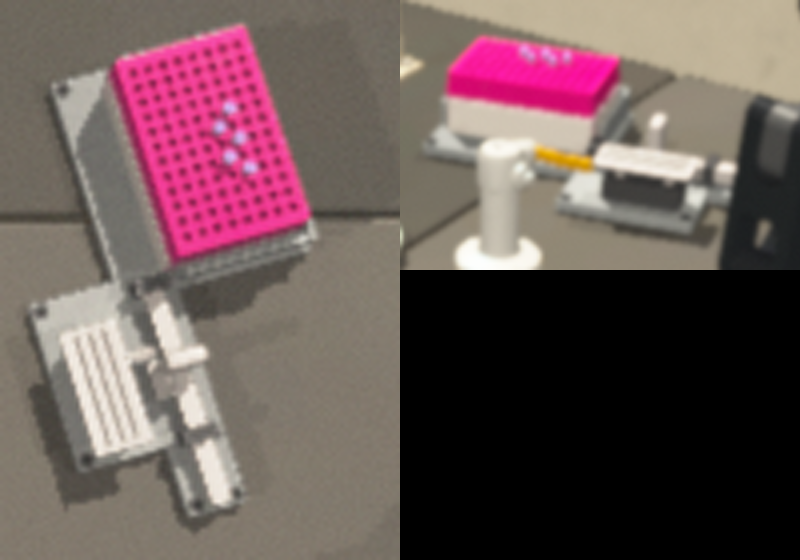

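Run:
```python
from h import *
from scipy.spatial.transform import Rotation as R
f=cams.grab_frame("top")
g=cv2.cvtColor(f["image"],cv2.COLOR_RGB2GRAY); m=(g>165).astype(np.uint8)*255
m=cv2.morphologyEx(m,cv2.MORPH_CLOSE,np.ones((3,3)))
M=np.zeros_like(m);M[225:270,330:360]=m[225:270,330:360]
c=max(cv2.findContours(M,0,2)[0],key=cv2.contourArea);r=cv2.minAreaRect(c);print("plate",r)
bx=cast(f,cv2.boxPoints(r),.042);print(bx.round(4),[np.linalg.norm(bx[i]-bx[i-1]).round(4) for i in range(4)])
pl=cast(f,[r[0]],.042)[0];lug=cast(f,[[320+187/4,150+355/4]],.054)[0];print(pl,lug)
for th in(.25,.266,.28):
    z=np.zeros(2)
    for p,w in(((-71,-62,42),pl),((-24,-59,54),lug),((28,55,69),np.array([.5832,.0041,.069]))):
        print(th,(w-d2w(z,th,p))[:2].round(4))
s=env.read_state();print(R.from_quat(s["tool_rot"]).as_matrix().round(3))
```

```text
plate ((347.345458984375, 242.03717041015625), (44.40633010864258, 25.325485229492188), 62.44719314575195)
[[0.4888 0.1094 0.042 ]
 [0.5154 0.0571 0.042 ]
 [0.4255 0.0145 0.042 ]
 [0.3999 0.0659 0.042 ]] [np.float64(0.0989), np.float64(0.0587), np.float64(0.0995), np.float64(0.0575)]
[0.45689672 0.06156942 0.042     ] [0.46279131 0.01980938 0.054     ]
0.25 [0.5345 0.0081]
0.25 [0.5259 0.0112]
0.25 [0.523  0.0176]
0.266 [0.5354 0.0094]
0.266 [0.526  0.0122]
0.266 [0.5228 0.0167]
0.28 [0.5361 0.0105]
0.28 [0.5261 0.013 ]
0.28 [0.5226 0.0158]
[[-0.     0.224  0.975]
 [-0.001  0.975 -0.224]
 [-1.    -0.001 -0.   ]]
```

Measuring all the features gives a dock origin of about (0.5255, 0.012), with its y axis about 0.27 rad left of world +x. I'll move above it, keeping high, with the jaws partly closed and turned across the slide.

Request:
send_rows(
  deltas=[
    [[0.02, -0.03, 0], [0, 0, 1.8], 155],
    [[0.02, -0.03, 0], [0, 0, 1.8], 155],
    [[0.02, -0.03, 0], [0, 0, 1.8], 155],
    [[0.02, -0.03, 0], [0, 0, 1.8], 155],
    [[0.02, -0.03, 0], [0, 0, 1.8], 155],
    [[0.02, -0.03, 0], [0, 0, 1.8], 155],
    [[0.02, -0.03, 0], [0, 0, 1.8], 155],
    [[0.02, -0.03, 0], [0, 0, 1.8], 155],
    [[0.02, -0.03, 0], [0, 0, 1.8], 155],
    [[0.02, -0.03, 0], [0, 0, 1.8], 155],
    [[0.02, -0.03, 0], [0, 0, 1.8], 155],
    [[0.02, -0.03, 0], [0, 0, 1.8], 155],
    [[0.02, -0.03, 0], [0, 0, 1.8], 155],
    [[0.02, -0.03, 0], [0, 0, 1.8], 155],
    [[0.02, -0.03, 0], [0, 0, 1.8], 155],
    [[0.02, -0.03, 0], [0, 0, 1.8], 155],
    [[0, 0, 0], [0, 0, 0], 155],
    [[0, 0, 0], [0, 0, 0], 155],
  ],
)

```text
clock: 1.8
eef_pos: [0.4381, 0.0301, 0.231]
tool_rot: [-0.096, 0.701, 0.096, 0.7]
ft_force: [-0.2, 0.0, -0.4]
gripper_width: 0.395
```

Request:
send_rows(
  deltas=[
    [[-0.001, 0.002, -0.03], [0, 0, 0], 155],
    [[-0.001, 0.002, -0.03], [0, 0, 0], 155],
    [[-0.001, 0.002, -0.03], [0, 0, 0], 155],
    [[0, 0, -0.03], [0, 0, 0], 155],
    [[0, 0, 0], [0, 0, 0], 155],
    [[0, 0, 0], [0, 0, 0], 155],
  ],
)

```text
clock: 2.3
eef_pos: [0.433, 0.0384, 0.111]
tool_rot: [-0.098, 0.701, 0.098, 0.699]
ft_force: [-1.6, 0.1, -0.0]
gripper_width: 0.393
```

Run:
```python
from h import *
f=cams.grab_frame("scene");s=env.read_state();print(s["eef_pos"],s["gripper_width"])
o=(.5255,.012);th=.27
pl=[(-88,-98,42),(-54,-98,42),(-54,-26,42),(-88,-26,42)]
lg=[(-36,-64,54),(-12,-64,54),(-12,-54,54),(-36,-54,54)]
c=crop(f,280,110,130,110,6); c0=c.copy()
for q in(pl,lg): cv2.polylines(c,[np.int32((proj(f,d2w(o,th,q))-[280,110]+.5)*6)],True,(0,255,0),1)
cv2.imwrite("pics/s1.png",c)
np.save("s1.npy",c0)
```

```text
[0.43441476 0.03832423 0.1122481 ] 0.39265315499267905
```

View pics/s1.png

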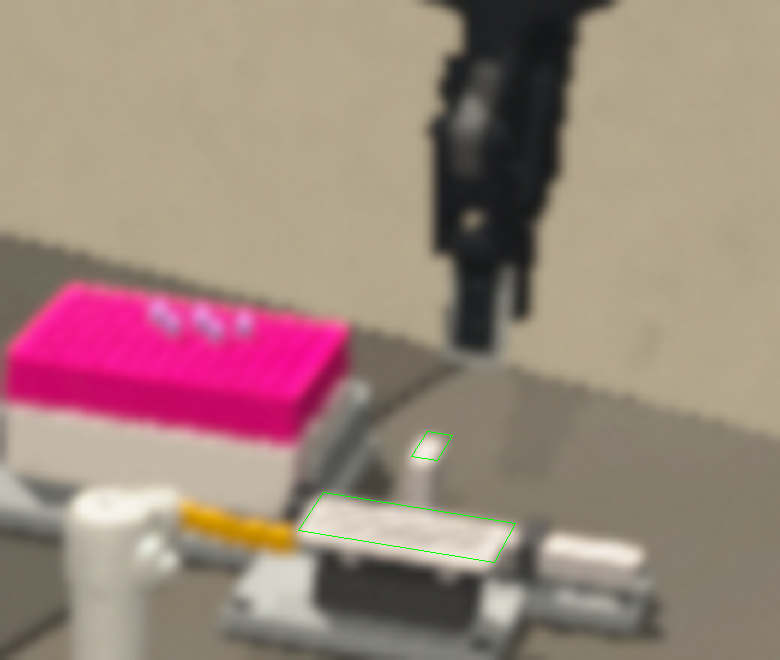

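The predicted outlines fall on the plate and on the lug top to within about 1 px, so the dock pose holds. The tips are above the gap behind the lug, and I'll go down to just above the plate.

Request:
send_rows(
  deltas=[
    [[0.0005, -0.001, -0.015], [0, 0, 0], 155],
    [[0, 0, -0.015], [0, 0, 0], 155],
    [[0, 0, -0.015], [0, 0, 0], 155],
    [[0, 0, -0.015], [0, 0, 0], 155],
    [[0, 0, -0.005], [0, 0, 0], 155],
    [[0, 0, 0], [0, 0, 0], 155],
    [[0, 0, 0], [0, 0, 0], 155],
    [[0, 0, 0], [0, 0, 0], 155],
  ],
)

```text
clock: 3.02
eef_pos: [0.4361, 0.0368, 0.0476]
tool_rot: [-0.098, 0.7, 0.098, 0.701]
ft_force: [0.3, -0.1, -0.9]
gripper_width: 0.393
```

Run:
```python
from h import *
f=cams.grab_frame("scene");s=env.read_state();print(s["eef_pos"],s["gripper_width"],s["ft_force"])
g=cams.grab_frame("top")
a=crop(f,310,140,100,80,7)[:, :]; b=crop(g,330,215,60,70,7)
c=np.zeros((600,800,3),np.uint8);c=np.zeros((600,1120,3),np.uint8);c[:560,:700]=a;c[:490,700:]=b
cv2.imwrite("pics/s2.png",cv2.resize(c,(800,429)))
```

```text
[0.43595249 0.03677461 0.04750806] 0.3936252837518797 [ 0.25047173 -0.11582177  0.1536071 ]
```

View pics/s2.png

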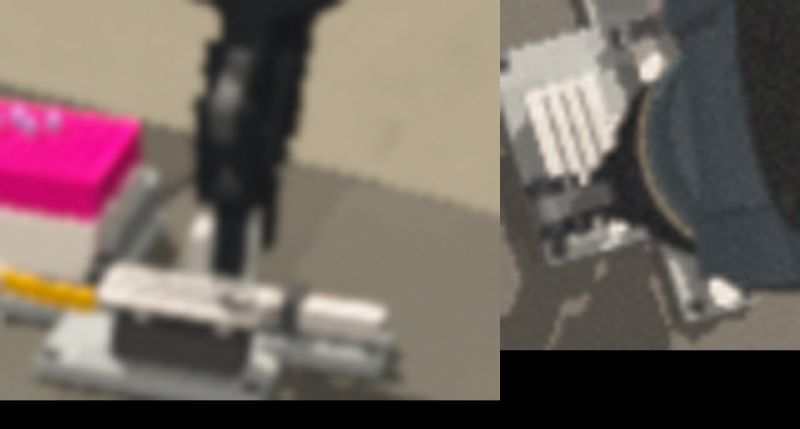

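The near finger stands over the plate, with its tip at about (230,275) and its shadow just below. The lug at (203,240) is in front of the far finger. I'll step down until contact shows in the force.

Request:
send_rows(
  deltas=[
    [[0, 0, -0.002], [0, 0, 0], 155],
    [[0, 0, -0.002], [0, 0, 0], 155],
    [[0, 0, -0.001], [0, 0, 0], 155],
    [[0, 0, 0], [0, 0, 0], 155],
    [[0, 0, 0], [0, 0, 0], 155],
  ],
)

```text
clock: 3.53
eef_pos: [0.435, 0.0366, 0.0412]
tool_rot: [-0.098, 0.7, 0.098, 0.7]
ft_force: [0.5, -0.9, 0.6]
gripper_width: 0.39
```

Request:
send_rows(
  deltas=[
    [[0, 0, -0.001], [0, 0, 0], 155],
    [[0, 0, -0.001], [0, 0, 0], 155],
    [[0, 0, 0], [0, 0, 0], 155],
    [[0, 0, 0], [0, 0, 0], 155],
  ],
)

```text
clock: 3.87
eef_pos: [0.435, 0.0366, 0.0393]
tool_rot: [-0.098, 0.7, 0.098, 0.7]
ft_force: [0.5, -0.1, 2.6]
gripper_width: 0.392
```

Request:
send_rows(
  deltas=[
    [[0, 0, -0.001], [0, 0, 0], 155],
    [[0, 0, -0.001], [0, 0, 0], 155],
    [[0, 0, 0], [0, 0, 0], 155],
    [[0, 0, 0], [0, 0, 0], 155],
  ],
)

```text
clock: 4.2
eef_pos: [0.435, 0.0366, 0.0372]
tool_rot: [-0.098, 0.7, 0.098, 0.7]
ft_force: [-0.4, -0.3, 3.7]
gripper_width: 0.39
```

Request:
send_rows(
  deltas=[
    [[0, 0, -0.001], [0, 0, 0], 155],
    [[0, 0, -0.001], [0, 0, 0], 155],
    [[0, 0, -0.001], [0, 0, 0], 155],
    [[0, 0, -0.001], [0, 0, 0], 155],
    [[0, 0, -0.001], [0, 0, 0], 155],
    [[0, 0, 0], [0, 0, 0], 155],
    [[0, 0, 0], [0, 0, 0], 155],
  ],
)

```text
clock: 4.78
eef_pos: [0.435, 0.0367, 0.0322]
tool_rot: [-0.098, 0.7, 0.098, 0.7]
ft_force: [-1.1, -0.5, 4.4]
gripper_width: 0.395
```

Request:
send_rows(
  deltas=[
    [[0, 0, -0.001], [0, 0, 0], 155],
    [[0, 0, 0], [0, 0, 0], 155],
    [[0, 0, 0], [0, 0, 0], 155],
  ],
)

```text
clock: 5.03
eef_pos: [0.435, 0.0367, 0.0313]
tool_rot: [-0.098, 0.7, 0.098, 0.7]
ft_force: [-1.5, -0.0, 6.5]
gripper_width: 0.393
```

Request:
send_rows(
  deltas=[
    [[0, 0, -0.001], [0, 0, 0], 155],
    [[0, 0, 0], [0, 0, 0], 155],
    [[0, 0, 0], [0, 0, 0], 155],
  ],
)

```text
clock: 5.28
eef_pos: [0.435, 0.0367, 0.0308]
tool_rot: [-0.098, 0.7, 0.098, 0.7]
ft_force: [-4.7, 0.7, 16.2]
gripper_width: 0.392
```

The force jump at z = 0.0308 is the catch's stop, 10 mm below first contact. I'll back off 1.5 mm and begin the push along dock +y.

Request:
send_rows(
  deltas=[
    [[0, 0, 0.0015], [0, 0, 0], 155],
    [[0, 0, 0], [0, 0, 0], 155],
    [[0, 0, 0], [0, 0, 0], 155],
  ],
)

```text
clock: 5.53
eef_pos: [0.435, 0.0366, 0.0319]
tool_rot: [-0.098, 0.7, 0.098, 0.7]
ft_force: [-2.4, -1.0, 6.2]
gripper_width: 0.389
```

Request:
send_rows(
  deltas=[
    [[0.0019, 0.0005, 0], [0, 0, 0], 155],
    [[0.0019, 0.0005, 0], [0, 0, 0], 155],
    [[0.0019, 0.0005, 0], [0, 0, 0], 155],
    [[0.0019, 0.0005, 0], [0, 0, 0], 155],
    [[0.0019, 0.0005, 0], [0, 0, 0], 155],
    [[0.0019, 0.0005, 0], [0, 0, 0], 155],
  ],
)

```text
clock: 6.03
eef_pos: [0.4453, 0.0394, 0.0315]
tool_rot: [-0.098, 0.701, 0.097, 0.7]
ft_force: [-5.2, -1.6, 7.8]
gripper_width: 0.389
```

Request:
send_rows(
  deltas=[
    [[0.0019, 0.0005, 0], [0, 0, 0], 155],
    [[0.0019, 0.0005, 0], [0, 0, 0], 155],
    [[0.0019, 0.0005, 0], [0, 0, 0], 155],
    [[0.0019, 0.0005, 0], [0, 0, 0], 155],
  ],
)

```text
clock: 6.37
eef_pos: [0.4528, 0.0415, 0.0315]
tool_rot: [-0.098, 0.701, 0.098, 0.7]
ft_force: [-4.6, -0.7, 7.2]
gripper_width: 0.392
```

Run:
```python
from h import *
f=cams.grab_frame("scene");s=env.read_state();print(s["eef_pos"],s["gripper_width"],s["ft_force"])
cv2.imwrite("pics/s3.png",crop(f,310,140,100,80,7))
```

```text
[0.45324509 0.04157239 0.031494  ] 0.39115776767397314 [-4.2986232  -1.04670329  6.38885997]
```

View pics/s3.png

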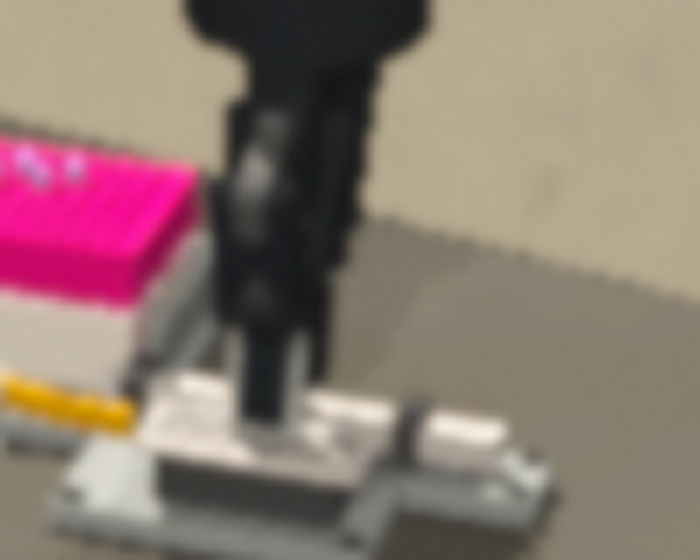

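The catch is down, the lug is hidden behind the finger, and the force stays low and steady (about 4 N). So the bolt is sliding and I keep pushing.

Request:
send_rows(
  deltas=[
    [[0.0019, 0.0005, 0], [0, 0, 0], 155],
    [[0.0019, 0.0005, 0], [0, 0, 0], 155],
    [[0.0019, 0.0005, 0], [0, 0, 0], 155],
    [[0.0019, 0.0005, 0], [0, 0, 0], 155],
    [[0.0019, 0.0005, 0], [0, 0, 0], 155],
    [[0.0019, 0.0005, 0], [0, 0, 0], 155],
    [[0.0019, 0.0005, 0], [0, 0, 0], 155],
    [[0.0019, 0.0005, 0], [0, 0, 0], 155],
  ],
)

```text
clock: 7.08
eef_pos: [0.4679, 0.0456, 0.0314]
tool_rot: [-0.098, 0.701, 0.098, 0.699]
ft_force: [-5.1, -0.5, 6.4]
gripper_width: 0.393
```

Request:
send_rows(
  deltas=[
    [[0.0019, 0.0005, 0], [0, 0, 0], 155],
    [[0.0019, 0.0005, 0], [0, 0, 0], 155],
    [[0.001, 0.0003, 0], [0, 0, 0], 155],
    [[0, 0, 0], [0, 0, 0], 155],
  ],
)

```text
clock: 7.42
eef_pos: [0.4731, 0.0469, 0.0314]
tool_rot: [-0.098, 0.701, 0.098, 0.7]
ft_force: [-3.9, 0.1, 6.9]
gripper_width: 0.393
```

Request:
send_rows(
  deltas=[
    [[0.001, 0.0003, 0], [0, 0, 0], 155],
    [[0.001, 0.0003, 0], [0, 0, 0], 155],
    [[0, 0, 0], [0, 0, 0], 155],
  ],
)

```text
clock: 7.67
eef_pos: [0.4749, 0.0474, 0.0314]
tool_rot: [-0.098, 0.701, 0.098, 0.7]
ft_force: [-3.9, -0.4, 5.7]
gripper_width: 0.392
```

Travel so far is 41.5 mm with no stop felt yet. I'll go on in 1 mm steps.

Request:
send_rows(
  deltas=[
    [[0.001, 0.0003, 0], [0, 0, 0], 155],
    [[0, 0, 0], [0, 0, 0], 155],
  ],
)

```text
clock: 7.83
eef_pos: [0.4759, 0.0477, 0.0314]
tool_rot: [-0.098, 0.701, 0.098, 0.7]
ft_force: [-3.7, -0.4, 6.1]
gripper_width: 0.393
```

Request:
send_rows(
  deltas=[
    [[0.001, 0.0003, 0], [0, 0, 0], 155],
    [[0, 0, 0], [0, 0, 0], 155],
  ],
)

```text
clock: 8.0
eef_pos: [0.4763, 0.0478, 0.0314]
tool_rot: [-0.098, 0.701, 0.097, 0.699]
ft_force: [-6.1, -1.7, 8.4]
gripper_width: 0.394
```

Request:
send_rows(
  deltas=[
    [[0.001, 0.0003, 0], [0, 0, 0], 155],
    [[0, 0, 0], [0, 0, 0], 155],
  ],
)

```text
clock: 8.17
eef_pos: [0.4764, 0.0478, 0.0313]
tool_rot: [-0.098, 0.702, 0.097, 0.699]
ft_force: [-9.3, -2.0, 10.4]
gripper_width: 0.394
```

The force climbs with no further motion after 43 mm, so the bolt is at its stop. I'll back off 3 mm and then lift clear.

Request:
send_rows(
  deltas=[
    [[-0.0025, -0.0007, 0], [0, 0, 0], 155],
    [[-0.0025, -0.0007, 0], [0, 0, 0], 155],
    [[0, 0, 0.005], [0, 0, 0], 155],
    [[0, 0, 0.01], [0, 0, 0], 155],
    [[0, 0, 0.02], [0, 0, 0], 155],
    [[0, 0, 0.03], [0, 0, 0], 155],
    [[0, 0, 0.03], [0, 0, 0], 155],
    [[-0.02, 0, 0.03], [0, 0, 0], 155],
    [[-0.03, 0, 0.03], [0, 0, 0], 155],
    [[-0.03, 0, 0.02], [0, 0, 0], 155],
    [[-0.03, 0, 0], [0, 0, 0], 155],
    [[0, 0, 0], [0, 0, 0], 155],
    [[0, 0, 0], [0, 0, 0], 155],
  ],
)

```text
clock: 9.25
eef_pos: [0.3637, 0.047, 0.2067]
tool_rot: [-0.098, 0.7, 0.098, 0.701]
ft_force: [0.1, 0.3, 0.4]
gripper_width: 0.389
```

Run:
```python
from h import *
f=cams.grab_frame("scene");s=env.read_state();print(s["clock"],s["eef_pos"],s["ft_force"])
o=(.5255,.012);th=.27
x=crop(f,280,140,130,90,6)
for q,c in(([(-88,-98,42),(-54,-98,42),(-54,-26,42),(-88,-26,42)],(0,255,0)),([(-36,-28,54),(-12,-28,54),(-12,-18,54),(-36,-18,54)],(255,0,0))):
    cv2.polylines(x,[np.int32((proj(f,d2w(o,th,q))-[280,140]+.5)*6)],True,c,1)
cv2.imwrite("pics/s4.png",x)
cv2.imwrite("pics/t4.png",crop(cams.grab_frame("top"),140,140,270,170,2.9))
```

```text
9.3 [0.36467707 0.0470327  0.20647214] [ 0.70421126 -0.03430555 -0.28587048]
```

View pics/s4.png

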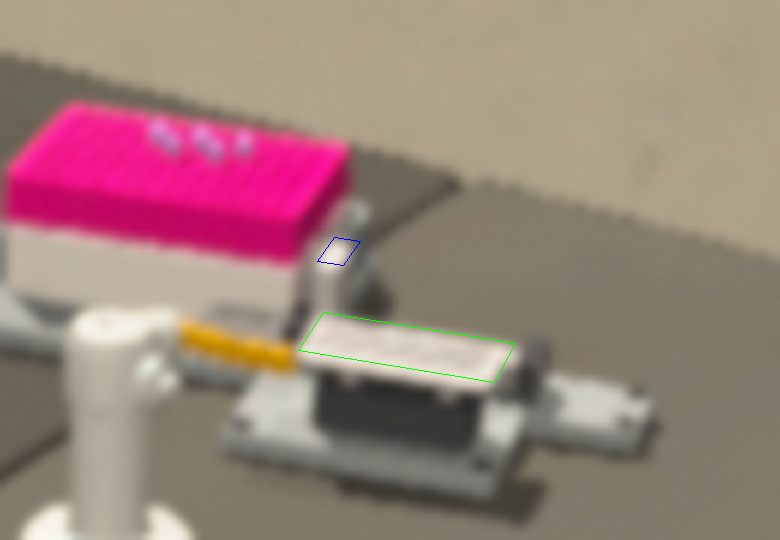

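View pics/t4.png

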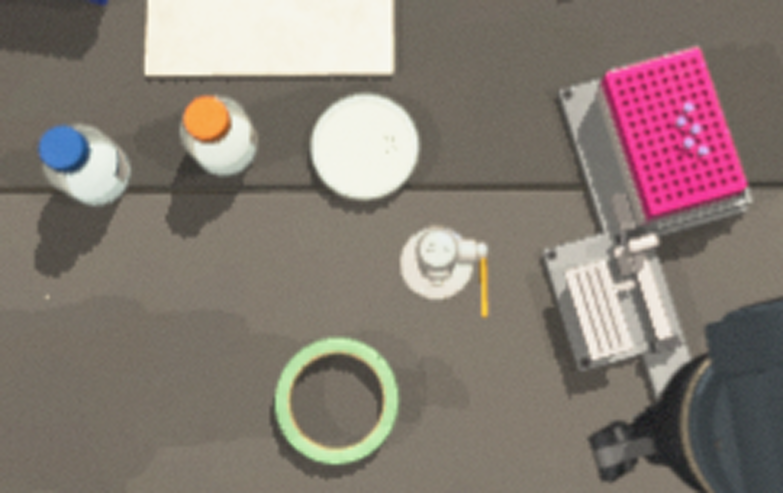

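The lug top, at about (338,252), lies inside the outline for the home position. The plate fills its raised outline, at (300-515, 312-382), exactly as before. Rack and bystanders stand where they were, so I hand in.

```bash
python3 -c "
from bench import sign_off
print(sign_off())"
```

```text
the job is handed in; nothing more can be done
None
```

The rack is locked in its dock as far as my checks can show; I handed the job in at about 9.3 s of the 32 s, and the hand-in reports no verdict.

- **Catch:** One fingertip pressed the catch until its stop showed in the force (16 N, 10 mm down). I then eased off about 1 mm and held it there at roughly 6 N.
- **Bolt:** The other fingertip pushed the lug about 43 mm, roughly 7 mm of free approach and then the 36 mm travel. At the end the force climbed with no more movement, which I took as the bolt's stop.
- **Release:** I backed off and lifted clear, and the wrist force read about zero afterwards.

In the last pictures the lug top lies in the outline predicted for the home position, and the catch plate fills its raised outline. By eye, the rack and bystanders stand where they were; I did not measure their positions again. I had no direct readout of the bolt and catch joints or of each finger's contact force, so those rest on the pictures and wrist forces.

My first plate mask in the top view had merged with the base plate and disagreed by about 10 mm. I read the plate's position by hand instead, and the scene view agreed with that. No other check failed or disagreed.

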